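Take the filter cassette out of the bench fume extractor

TASK

Take the filter cassette out of the bench fume extractor: slide it back against the sprung seat until you feel the seat bottom out, so that its tongue comes out from under the retaining lip, tilt the tongue end up over the lip while the round end is still under the hood, and then draw the cassette out. Lay it gently, flat with the grip rib up, in the open tray. Feel your way and never force it against the extractor, and leave the small dish and the labelled brown bottle beside the tray where they are.

Things in the scene. Friction and masses are not known exactly. Their poses are not given: they have to be found in the camera images.
- cassette: Grey plastic filter cassette lying loose in the extractor: 137 mm long (its x, parallel to the extractor's), 76 wide, 18 thick, 0.17 to 0.33 kg. Origin: middle of the underside, under the grip rib; z up, +x towards the tongue. The body runs from x = -61 (half-round nose) to +46.
- rib_top (a point): Middle of the top of the cassette's grip rib, at (0, 0, 52) mm in its frame. The rib stands across the top, 12 thick (x), 44 long (y), z = 18 to 52. Grip it from above, fingers closing along x.
- tongue_tip (a point): End of the cassette's tongue, at (76, 0, 2.5) mm in its frame. The tongue is flat, 40 wide, 5 thick, from x = 46 to 76, flush with the underside.
- nose_axis (a point): Middle of the axis (along y) of the cassette's full-width half-round nose, radius 9, at (-52, 0, 9) mm in its frame.
- extractor: Grey bench fume extractor, fixed: an open trough 214 mm long (x), 98 wide, walls 30 high. Origin: middle of the underside. A bare-metal frame in it carries the lip (+x end) and the hood with the sprung seat (-x end), rails up to z = 39. The frame is clamped along x at a setting that varies by 17 mm and is not measured. Over 25 N between cassette and extractor breaks it.
- trough_floor (a point): Middle of the trough's floor, 8 mm above the bench; the cassette lies here with 3 mm on either side. It first slides 1 to 18 mm freely towards -x; then its nose meets the sprung seat, which yields 10 mm, force rising from about 3 to 10 N, and stops hard. Only with the seat pressed 8 mm or more is the tongue out from under the lip.
- lip_end (a point): Middle of the top of the trough's +x end wall (107 mm from the origin, 30 high). The retaining lip before it is a bar across the trough, 20 wide, z = 17 to 27 from the extractor's underside, over the cassette's tongue with 4 mm of play. A hand and grip yield some mm under the push, so trust the force (12 to 15 N means bottomed), and ease the push once the tongue is above the lip.
- seat_end (a point): Middle of the top of the trough's -x end wall. The hood before it is a plate at z = 35 to 39, 9 mm over the cassette's top. With the seat pressed it covers the nose and 18 to 20 mm ahead of the nose axis, so a level lift jams. There is room to turn the cassette 0.28 rad about the nose axis, tongue up; then draw it 35 to 40 mm towards +x, then lift.
- tray: Open, shallow, bare-metal tray, fixed, 170 mm (its x) by 120 (y), 18 high, walls and floor 4 thick. Origin: middle of the underside, x along its long side; the cassette fits lying along it, either way round. The cassette must not be dropped or slammed into it.
- bottle_mid: Brown glass bottle with a paper label, 52 mm wide, 89 high, bystander; origin under its middle.
- small_dish: Small paint dish, 49 mm wide, 20 high, near the bench edge, bystander; origin under its middle.

How it is judged:
By the outcome, as a careful person would: the job done as asked, in the order asked, and still so for the second after the job is handed in, with the robot touching nothing.
It also fails if it takes over 64 s, if anything falls off the work surface, if the arm or the gripper's body presses on something with over 40 N, if the wrist force passes 120 N, or if a joint passes its speed limit or range.

ROBOT

A 6-joint arm with a two-finger parallel gripper is mounted at the origin on a cart in front of the work surface, level with it; the furniture and walls round the work are solid. World frame = base frame: x ahead of the robot, y to its left, z up, the work surface at z = 0. Lengths are in mm, angles in rad, forces in N, time in s.
With the tool pointing down it reaches from about 350 to 975 mm from the base axis. Payload 7.1 kg.
Tool frame: the origin (TCP) lies midway between the tips of the shut fingers; the grasp point (between the pads) lies 19 mm behind it (ctrl.grip_point_offset is the distance from the TCP to the grasp point, in mm); z points along the fingers, y is the line along which they close (so a half turn about z gives the same grasp; the last joint's range is limited). The gripper opens to 88 mm and grips with 3 to 60 N. Pads are 20 mm wide; open, the fingers measure 115 mm over their backs; the gripper's body (75 mm by 178 mm) begins 61 mm behind the grasp point.
Start: joints at [1.086, 0.423, 1.63, -0, 1.089, -0.019], TCP at [280.678, 558.412, 222.675] pointing down, gripper open.
Joint ranges: [-3, 3], [-0.9, 2.11], [0.09, 2.58], [-1.31, 4.45], [0.11, 2.69], [-2.54, 2.54]. Speed limits (rad/s): [2.39, 2.39, 3.01, 3.14, 3.14, 3.14].

INTERFACE

Orientations are given as a rotation vector (axis times angle).
In Python, from workcell import get_obs, optics, close_job, spotter, ctrl gives the robot as it stands. The module is installed in compiled form; this text tells all that it offers.
- The arm moves only by the tool move_arm, never from a script. Its argument "rows" is a list of rows, each a list of 5 numbers: the shift along the tool's x, y, z in cm, then the turn about the tool's z in degrees, then the opening in per cent of the stroke, from 0 (shut) to 100 (fully open). A call has 1 to 10 rows; each row shifts and turns the commanded pose from where the row before left it, along the tool's axes as they then stand; what a row does not reach is not made up. A row lasts 1/8 s, in which the tool goes at most 62.5 mm and 10.7 degrees, less where a joint would pass 70% of its speed; a pose out of reach is approached as far as the arm can. A call with a gripper value outside its range is refused whole. The fingers move at their own pace and stop on an object; the grip force is fixed at half the most. Time passes only in rows, so rows that do not move let the fingers close. It gives the time, the measured TCP pose, the force, the opening and the grip force at its end, in the units of the state.
- get_obs(): the state, without advancing time (a new reading comes with each control period).
- optics.get_image(name): name is "side" or "top"; returns the picture (420x560x3 uint8, blue, green, red); there is no depth.
- optics.calibration(name): a dict with "camera_matrix" (3x3 intrinsics, pixels), "xyz" and "orientation" of the camera in the world. Camera axes: x right, y down, z forward; pixel columns grow to the right and rows downward; lengths in mm; the calibration is good to about 2 mm. A picture is of the moment at which its call begins. calibration takes no time and is no camera call.
- close_job(): hands the job in; it is judged then, once.
Trained networks look in the newest picture that a camera, given by its name, has taken for a name from the list of things; names that differ only in an ending like _2 or _b are one class to them, and where a whole thing is asked for, a point or a joint stands for the part that bears it (a point fixed in the world has none). Each returns a list of dicts, best first, with "conf" (0 to 1); they miss things now and then, are a little off and sometimes report something else, mostly with a low value. They report only what shows in the picture. A call takes as long as a camera call.
- spotter.find_in(camera, label): "point" ([column, row] in pixels, amid what is visible of it).
- spotter.regions_of(camera, label): "region" (420x560 bool, what is visible of it) and "point" ([column, row] in pixels, amid what is visible of it).
The state is a dict: "t": time; "qpos": joint angles; "qvel": joint speeds; "joint_torque": joint torques, N m; "ee_pos": TCP position; "orientation": TCP orientation; "ft_force": force on the tool from outside, world axes, zero at the start; "moment": the same for the moment, N m; "width": finger opening in mm; "grasp_force": force on a finger pad.
Only numpy, scipy, OpenCV 4.12 (cv2) and the standard library are available. Lean on these libraries where they do the work, as an engineer would, in place of code of your own. Each camera call takes 0.05 s, during which the arm holds its last target. There are 200 camera calls.

## Working session

There is one attempt and no reset: what is moved stays moved. The work goes in short steps, Python scripts to look and compute and a tool call to move; the robot and the scene stay as the last step left them, time stands still between calls to the robot, and variables do not carry over. Pictures are saved under pics/ and viewed, at most 14 in all, crops included, and the job is handed in when it is done.

Besides the shell and the picture viewer there is one more tool, called after "Emit:" as name(argument=value, ...), one argument or row to a line, values as JSON. move_arm: Moves the arm, as the interface text tells. Its arguments: {"type":"object","properties":{"rows":{"type":"array","items":{"type":"array","items":{"type":"number"}}}},"required":["rows"]}

```bash
mkdir -p pics; ls
cat > h.py <<'E'
from workcell import get_obs, optics, close_job, spotter, ctrl
import numpy as np, cv2
from scipy.spatial.transform import Rotation as R
def ray(cam,p):
    c=optics.calibration(cam);K=np.array(c["camera_matrix"])
    o=np.array(c["orientation"]);r=R.from_rotvec(o).as_matrix() if o.size==3 else o
    return np.array(c["xyz"]),r@np.linalg.inv(K)@[p[0],p[1],1]
def at_z(cam,p,z):
    o,d=ray(cam,p);return o+d*(z-o[2])/d[2]
def proj(cam,P):
    c=optics.calibration(cam);K=np.array(c["camera_matrix"]);r=R.from_rotvec(c["orientation"]).as_matrix()
    q=K@(r.T@(np.array(P,float)-c["xyz"]));return q[:2]/q[2]
E
python3 - <<'E'
from h import *
for c in("top","side"):
    cv2.imwrite(f"pics/{c}1.png",optics.get_image(c));print(optics.calibration(c))
    for n in("cassette","rib_top","tongue_tip","nose_axis","extractor","trough_floor","lip_end","seat_end","tray","bottle_mid","small_dish"):
        for d in spotter.find_in(c,n)[:2]:print(c,n,np.round(d["point"],1),round(d["conf"],2))
print(get_obs())
E
```

```text
pics
{'camera_matrix': array([[395.17212557,   0.        , 277.18011942],
       [  0.        , 395.17212557, 205.10853902],
       [  0.        ,   0.        ,   1.        ]]), 'xyz': array([483.31361536,   1.93134289, 904.92224615]), 'orientation': array([-2.14782948,  2.19212116, -0.12348838])}
top cassette [356.8 192.8] 0.78
top rib_top [358.9 191.8] 0.55
top tongue_tip [359.1 193.1] 0.73
top nose_axis [359.  194.2] 0.76
top extractor [357.  215.9] 0.82
top extractor [358.4 191.4] 0.16
top trough_floor [357. 216.] 0.94
top lip_end [358.4 213.3] 0.93
top seat_end [362.1 216.9] 0.8
top tray [246.5 182.6] 0.79
top bottle_mid [165.6 171. ] 0.79
top bottle_mid [361.4 217.2] 0.68
top small_dish [263.6 269.8] 0.61
top small_dish [358.9 217.5] 0.37
{'camera_matrix': array([[403.33564916,   0.        , 282.3399201 ],
       [  0.        , 403.33564916, 208.38671512],
       [  0.        ,   0.        ,   1.        ]]), 'xyz': array([245.20107277, 250.99595519, 832.21837458]), 'orientation': array([-1.23314502,  2.59392802, -0.60667098])}
side cassette [330.1 155.8] 0.75
side rib_top [337.
[... 358 characters left out ...]
l_dish [310.  257.5] 0.62
{'t': 1.2, 'qpos': array([ 1.08594009e+00,  4.23119816e-01,  1.62993770e+00, -1.40159296e-05,
        1.08865519e+00, -1.89927389e-02]), 'qvel': array([ 0.0003622 ,  0.0011878 ,  0.00156443, -0.00050642, -0.0019406 ,
       -0.00028607]), 'joint_torque': array([-1.34178990e-03, -5.44595754e+01, -2.74045497e+01,  6.43765298e-02,
        1.70486950e-02, -6.30206159e-06]), 'ee_pos': array([280.69595116, 558.35691234, 222.64783896]), 'orientation': array([-7.25163170e-01, -3.05673523e+00,  1.87493708e-04]), 'ft_force': array([-0.07493073,  1.16477456,  0.05286968]), 'moment': array([-0.01037202,  0.00209777,  0.04640277]), 'grasp_force': 0.0, 'width': 87.97227935286602}
```

Run:
```python
import cv2
a=cv2.imread("pics/top1.png")[90:330,110:450];cv2.imwrite("pics/t1c.png",cv2.resize(a,None,fx=2.3,fy=2.3,interpolation=2))
a=cv2.imread("pics/side1.png")[60:300,120:460];cv2.imwrite("pics/s1c.png",cv2.resize(a,None,fx=2.3,fy=2.3,interpolation=2))
```

```text
(no output)
```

View pics/t1c.png

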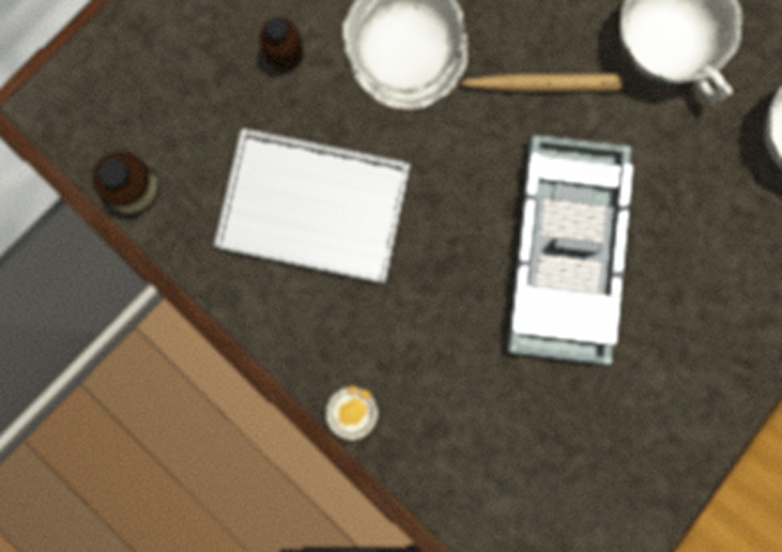

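View pics/s1c.png

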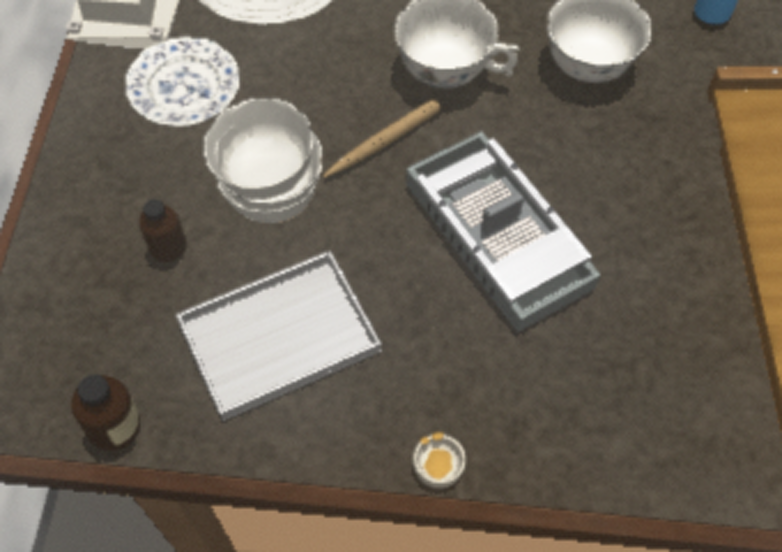

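The top view shows the extractor along world x. The lip is at the far end (crop 575,168), the hood at the near end (565,315) and the rib at about (575,247). The tray is at (312,205), the bottle at (122,183) and the dish at (352,412). I'll fit poses from the corners and zoom in on the rib.

```bash
cat > fit.py <<'E'
from h import *
from scipy.optimize import least_squares
def fit(pts,x0):
    # pts: (cam, zoomed pixel, local xyz)
    off={"top":(110,90),"side":(120,60)}
    def w(p,l): c,s=np.cos(p[2]),np.sin(p[2]);return [p[0]+c*l[0]-s*l[1],p[1]+s*l[0]+c*l[1],l[2]]
    def f(p): return np.concatenate([proj(c,w(p,l))-(np.array(q)/2.3+off[c]) for c,q,l in pts])
    r=least_squares(f,x0,loss="soft_l1");return r.x,r.fun.reshape(-1,2)
E
python3 - <<'E'
from fit import *
L,W=107,49
ex=[("top",(533,137),(L,W,30)),("top",(631,147),(L,-W,30)),("top",(611,362),(-L,-W,30)),("top",(509,353),(-L,W,30)),
("side",(408,182),(L,W,30)),("side",(485,135),(L,-W,30)),("side",(597,270),(-L,-W,30)),("side",(515,312),(-L,W,30))]
p,r=fit(ex,[520,-180,0]);print(p,r.round(1).tolist())
# tray: x along world -y-ish
L,W=85,60
tr=[("top",(241,129),(-L,W,18)),("top",(409,162),(L,W,18)),("top",(385,282),(L,-W,18)),("top",(215,247),(-L,-W,18)),
("side",(178,316),(-L,W,18)),("side",(331,253),(L,W,18)),("side",(380,345),(L,-W,18)),("side",(223,413),(-L,-W,18))]
p,r=fit(tr,[530,60,-1.6]);print(p,r.round(1).tolist())
print(at_z("top",(165,171),60),at_z("top",(263.6,269.8),15),at_z("side",(166,239),50))
t=cv2.imread("pics/top1.png")[140:256,320:400];s=cv2.imread("pics/side1.png")[110:210,290:390]
t=cv2.resize(t,(400,580),interpolation=cv2.INTER_CUBIC);s=cv2.resize(s,(400,400),interpolation=cv2.INTER_CUBIC)
o=np.zeros((580,800,3),np.uint8);o[:,:400]=t;o[:400,400:]=s;cv2.imwrite("pics/z1.png",o)
E
```

```text
[ 5.89335633e+02 -1.86889227e+02 -1.44778893e-01] [[-0.1, -0.9], [0.3, 0.1], [-0.2, 1.0], [-0.0, -0.6], [-1.2, -6.8], [-1.4, -2.8], [1.6, 1.5], [2.1, 2.6]]
[637.69605285  64.35215142  -1.7951292 ] [[0.3, 0.8], [-0.0, 1.2], [-0.2, 0.3], [0.0, 0.3], [-1.1, -0.9], [-0.5, -1.6], [0.7, -1.1], [-1.1, 0.4]]
[652.72388447 236.32670801  60.        ] [434.19645569  27.71183591  15.        ] [652.24861471 243.93543226  50.        ]
```

View pics/z1.png

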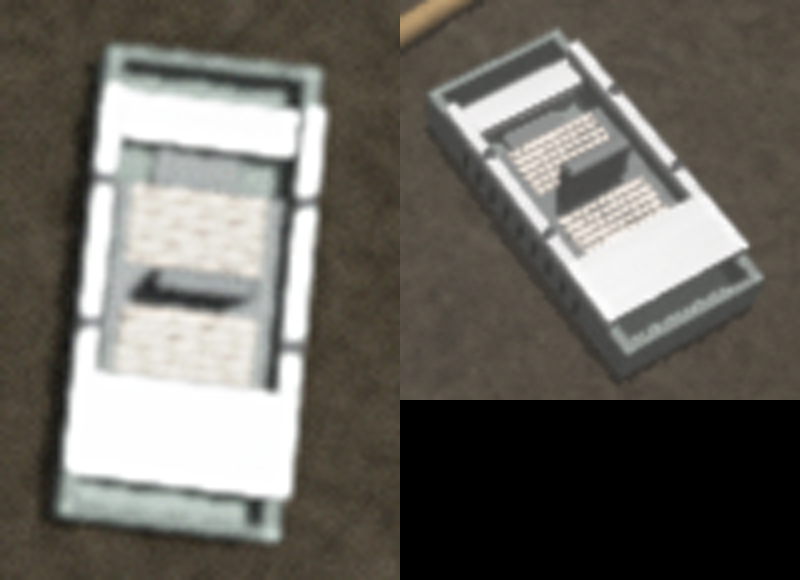

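The zoomed top view shows the tongue going under the lip at about (362,172), and the rib top strip at about (361,196) in the top image and (339,150) in the side image. The hood is at the near end. I'll refit with these corners.

Run:
```python
from fit import *
z=lambda q,c:((np.array(q)/5+[320,140]-[110,90])*2.3 if c=="top" else ((np.array(q)-[400,0])/4+[290,110]-[120,60])*2.3)
L,W=107,49
loc=[(L,W,30),(L,-W,30),(-L,-W,30),(-L,W,30)]
T=[(108,45),(322,68),(280,540),(60,516)];S=[(428,97),(560,30),(763,275),(628,353)]
ex=[("top",z(q,"top"),l) for q,l in zip(T,loc)]+[("side",z(q,"side"),l) for q,l in zip(S,loc)]
for sub in (ex,ex[:4],ex[4:]):
    p,r=fit(sub,[520,-180,0]);print(p,r.round(1).tolist())
p,_=fit(ex,[520,-180,0])
a=at_z("top",(361.5,195.8),60);b=at_z("side",(339.3,150),60)
Rm=R.from_euler("z",p[2]).as_matrix()
for v in(a,b):print(v,(Rm.T@(v-[p[0],p[1],0])))
# body/tongue boundary in top: (200,185) z=26
for q,zz in(((200,185),26),((180,378),39),((200,152),27),((200,90),27)):
    v=at_z("top",np.array(q)/5+[320,140],zz);print(q,Rm.T@(v-[p[0],p[1],0]))
```

```text
[ 5.88663068e+02 -1.87284329e+02 -1.37104402e-01] [[-0.2, 0.1], [0.1, 0.5], [0.0, 0.6], [-0.2, 0.2], [-0.7, -1.6], [-0.6, -1.4], [0.9, -0.0], [-0.2, 0.1]]
[ 5.89425765e+02 -1.87458509e+02 -1.35568810e-01] [[-0.2, -0.2], [0.1, 0.1], [0.2, 0.2], [-0.0, -0.1]]
[ 5.87106827e+02 -1.86572101e+02 -1.37372498e-01] [[-0.5, -1.1], [-0.4, -0.9], [1.2, 0.6], [0.0, 0.7]]
[ 590.08964613 -187.53146105   60.        ] [ 1.44696790e+00 -4.98345188e-02  6.00000000e+01]
[ 583.43837706 -183.14030816   60.        ] [-5.74204702  3.3910474  60.        ]
(200, 185) [48.95394249  0.3534015  26.        ]
(180, 378) [-40.44067838   3.57393004  39.        ]
(200, 152) [63.79317572  1.96897027 27.        ]
(200, 90) [92.20333717  4.6490461  27.        ]
```

```bash
cat >> h.py <<'E'
def plan(tx,ty,tz,yaw=None):
    """remaining shift in tool axes (cm) and turn (deg) so that tool y lies along yaw (mod pi)"""
    o=get_obs();M=R.from_rotvec(o["orientation"]).as_matrix()
    d=M.T@(np.array([tx,ty,tz])-o["ee_pos"])/10
    print("t",round(o["t"],2),"pos",o["ee_pos"].round(1),"q",o["qpos"].round(2),"F",o["ft_force"].round(1),"M",o["moment"].round(2),"w",round(o["width"],1),"g",round(o["grasp_force"],1))
    print("shift cm",d.round(2),"tilt z",M[:,2].round(3))
    if yaw is not None:
        y=M.T@[np.cos(yaw),np.sin(yaw),0];a=np.degrees(np.arctan2(-y[0],y[1]));print("turn",a, "or",a-180*np.sign(a))
E
python3 - <<'E'
from h import *
plan(588.5,-187,150,-0.137+np.pi/2)
print(ctrl.grip_point_offset, R.from_rotvec(get_obs()["orientation"]).as_matrix().round(2))
E
```

```text
t 1.2 pos [280.7 558.4 222.6] q [ 1.09  0.42  1.63 -0.    1.09 -0.02] F [-0.1  1.2  0.1] M [-0.01  0.    0.05] w 88.0 g 0.0
shift cm [-60.98 -52.77   7.27] tilt z [-0. -0. -1.]
turn -18.842118006145153 or 161.15788199385486
18.700000000000003 [[-0.89  0.45 -0.  ]
 [ 0.45  0.89 -0.  ]
 [-0.   -0.   -1.  ]]
```

Emit:
move_arm(
  rows=[
    [-4.36, -3.77, 0, 0, 60],
    [-4.36, -3.77, 0, 0, 60],
    [-4.36, -3.77, 0, 0, 60],
    [-4.36, -3.77, 0, 0, 60],
    [-4.36, -3.77, 0, 0, 60],
    [-4.36, -3.77, 0, 0, 60],
    [-4.36, -3.77, 0, 0, 60],
    [-4.36, -3.77, 0, 0, 60],
    [-4.36, -3.77, 0, 0, 60],
    [-4.36, -3.77, 0, 0, 60],
  ],
)

```text
t: 2.45
ee_pos: [501.6, 23.9, 223.0]
orientation: [0.725, 3.056, 0.0]
ft_force: [1.1, 1.0, -0.2]
width: 52.7
grasp_force: 0.0
```

Emit:
move_arm(
  rows=[
    [-4.36, -3.77, 0, 0, 60],
    [-4.36, -3.77, 0, 0, 60],
    [-4.36, -3.77, 0, 0, 60],
    [-4.3, -3.7, 0, 0, 60],
    [0, 0, 2.5, -9.4, 60],
    [0, 0, 2.5, -9.4, 60],
    [0, 0, 2.5, 0, 60],
    [0, 0, 0, 0, 60],
  ],
)

```text
t: 3.45
ee_pos: [587.4, -186.1, 145.9]
orientation: [-0.216, -3.13, -0.002]
ft_force: [0.1, 0.3, 1.0]
width: 52.7
grasp_force: 0.0
```

Run:
```python
from h import *
plan(588.5,-187,60,-0.137+np.pi/2)
a=[]
for c in("top","side"):
    im=optics.get_image(c);cv2.imwrite(f"pics/{c}2.png",im)
    u,v=proj(c,(588,-187,90)).astype(int);a.append(cv2.resize(im[v-55:v+55,u-40:u+40],(400,550),interpolation=2))
cv2.imwrite("pics/z2.png",np.hstack(a))
```

```text
t 3.45 pos [ 587.4 -186.1  145.9] q [-0.33  0.51  1.7  -0.    0.94 -1.76] F [0.1 0.3 1. ] M [ 0.01  0.04 -0.  ] w 52.7 g 0.0
shift cm [-0.15 -0.09  8.59] tilt z [-0.004  0.001 -1.   ]
turn -0.056936658079625814 or 179.94306334192038
```

View pics/z2.png

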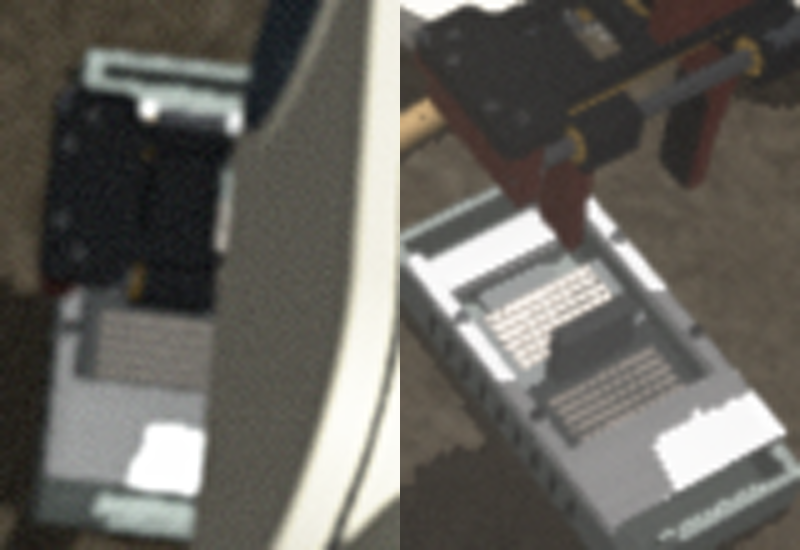

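The fingers straddle the rib line correctly. I'll descend slowly to a point above the rails and close there to feel the centring.

Emit:
move_arm(
  rows=[
    [0, 0, 2.0, 0, 60],
    [0, 0, 2.0, 0, 60],
    [0, 0, 2.0, 0, 60],
    [0, 0, 1.5, 0, 60],
    [0, 0, 1.0, 0, 60],
    [0, 0, 0.7, 0, 60],
    [0, 0, 0.7, 0, 60],
    [0, 0, 0, 0, 60],
  ],
)

```text
t: 4.55
ee_pos: [588.6, -186.4, 48.4]
orientation: [-0.216, -3.134, -0.0]
ft_force: [-0.0, 0.2, -0.0]
width: 52.6
grasp_force: 0.0
```

Run:
```python
from h import *
plan(588.5,-187,44)
im=optics.get_image("side");cv2.imwrite("pics/side3.png",im)
u,v=proj("side",(588,-187,60)).astype(int);cv2.imwrite("pics/z3.png",cv2.resize(im[v-40:v+40,u-50:u+50],(700,560),interpolation=2))
```

```text
t 4.55 pos [ 588.6 -186.4   48.4] q [-0.33  0.65  1.73 -0.    0.76 -1.76] F [-0.   0.2 -0. ] M [ 0.06 -0.   -0.02] w 52.6 g 0.0
shift cm [ 0.   -0.07  0.44] tilt z [-0.  0. -1.]
```

View pics/z3.png

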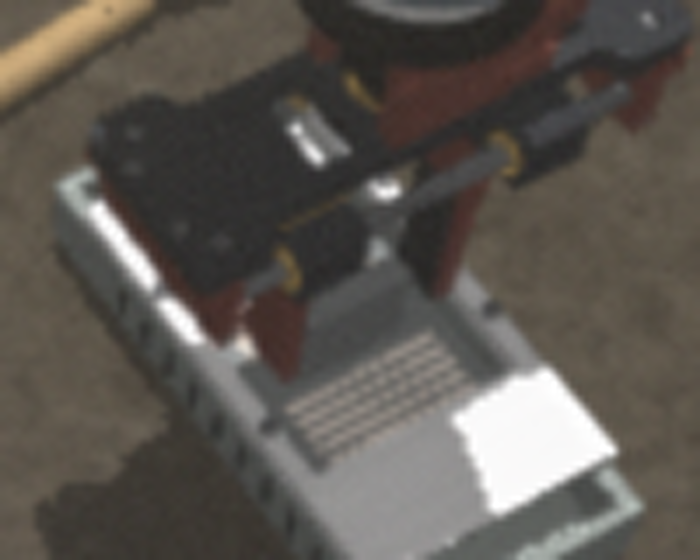

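The fingers stand at both ends of the rib, at (285,360) and (440,290). I'll close.

Emit:
move_arm(
  rows=[
    [0, 0, 0.6, 0, 60],
    [0, 0, 0, 0, 54],
    [0, 0, 0, 0, 52],
    [0, 0, 0, 0, 50],
  ],
)

```text
t: 5.1
ee_pos: [588.8, -186.5, 42.8]
orientation: [0.216, 3.134, -0.0]
ft_force: [0.8, -1.7, -0.1]
width: 43.9
grasp_force: 0.4
```

Emit:
move_arm(
  rows=[
    [0, 0, 0, 0, 48],
    [0, 0, 0, 0, 45],
    [0, 0, 0, 0, 40],
  ],
)

```text
t: 5.48
ee_pos: [588.8, -186.5, 42.8]
orientation: [0.216, 3.134, -0.0]
ft_force: [0.8, -1.7, 0.6]
width: 43.5
grasp_force: 30.0
```

Centred, with a 43.5 mm width and little side force. I'll re-grip a little deeper.

Emit:
move_arm(
  rows=[
    [0, 0, 0, 0, 54],
    [0, 0, 0, 0, 54],
    [0, 0, 0.3, 0, 54],
    [0, 0, 0.4, 0, 54],
    [0, 0, 0, 0, 50],
    [0, 0, 0, 0, 45],
    [0, 0, 0, 0, 40],
    [0, 0, 0, 0, 40],
  ],
)

```text
t: 6.48
ee_pos: [588.7, -186.4, 35.6]
orientation: [-0.216, -3.134, -0.0]
ft_force: [-0.6, 0.3, -2.7]
width: 43.8
grasp_force: 30.0
```

Run:
```python
from h import *
plan(588.5,-187,36);print(R.from_rotvec(get_obs()["orientation"]).as_matrix().round(3))
```

```text
t 6.47 pos [ 588.7 -186.4   35.6] q [-0.33  0.67  1.74  0.    0.74 -1.76] F [-0.6  0.3 -2.7] M [ 0.09 -0.02 -0.01] w 43.8 g 30.0
shift cm [ 0.01 -0.06 -0.04] tilt z [-0.  0. -1.]
[[-0.991  0.137 -0.   ]
 [ 0.137  0.991  0.   ]
 [ 0.     0.    -1.   ]]
```

Emit:
move_arm(
  rows=[
    [0.2, 0, 0, 0, 40],
    [0.2, 0, 0, 0, 40],
    [0.2, 0, 0, 0, 40],
  ],
)

```text
t: 6.85
ee_pos: [584.0, -185.8, 36.1]
orientation: [0.216, 3.131, -0.001]
ft_force: [5.1, -0.6, -2.4]
width: 43.7
grasp_force: 30.0
```

Emit:
move_arm(
  rows=[
    [0.2, 0, 0, 0, 40],
    [0.2, 0, 0, 0, 40],
  ],
)

```text
t: 7.1
ee_pos: [580.7, -185.4, 36.3]
orientation: [0.216, 3.13, -0.001]
ft_force: [8.2, -0.1, -3.4]
width: 43.9
grasp_force: 30.0
```

Emit:
move_arm(
  rows=[
    [0.2, 0, 0, 0, 40],
    [0.2, 0, 0, 0, 40],
  ],
)

```text
t: 7.35
ee_pos: [577.7, -185.1, 36.7]
orientation: [0.216, 3.128, -0.002]
ft_force: [8.4, -0.1, -2.7]
width: 43.9
grasp_force: 30.0
```

Emit:
move_arm(
  rows=[
    [0.15, 0, 0, 0, 40],
    [0.1, 0, 0, 0, 40],
  ],
)

```text
t: 7.6
ee_pos: [576.0, -184.9, 37.0]
orientation: [0.216, 3.127, -0.002]
ft_force: [10.0, -0.2, -2.5]
width: 44.1
grasp_force: 30.0
```

Emit:
move_arm(
  rows=[
    [0.15, 0, 0, 0, 40],
    [0.1, 0, 0, 0, 40],
  ],
)

```text
t: 7.85
ee_pos: [575.2, -184.9, 37.7]
orientation: [0.216, 3.123, -0.003]
ft_force: [13.4, 0.2, -1.2]
width: 43.9
grasp_force: 30.0
```

Bottomed at 13.4 N. I'll tilt by lifting on an arc about the nose while holding the push.

Emit:
move_arm(
  rows=[
    [0.1, 0, -0.2, 0, 40],
    [0.1, 0, -0.2, 0, 40],
  ],
)

```text
t: 8.1
ee_pos: [571.8, -184.4, 41.3]
orientation: [0.216, 3.126, -0.003]
ft_force: [9.6, -0.5, -0.8]
width: 43.5
grasp_force: 30.0
```

Emit:
move_arm(
  rows=[
    [0.2, 0, -0.1, 0, 40],
    [0.12, 0, -0.2, 0, 40],
  ],
)

```text
t: 8.35
ee_pos: [568.6, -184.0, 44.3]
orientation: [0.215, 3.126, -0.003]
ft_force: [10.7, -0.0, -0.9]
width: 43.9
grasp_force: 30.0
```

Run:
```python
from h import *
plan(588.5,-187,36)
im=optics.get_image("side");cv2.imwrite("pics/side4.png",im)
u,v=proj("side",(595,-187,50)).astype(int);cv2.imwrite("pics/z4.png",cv2.resize(im[v-45:v+45,u-60:u+60],(800,600),interpolation=2))
```

```text
t 8.35 pos [ 568.6 -184.    44.3] q [-0.33  0.63  1.79  0.    0.72 -1.77] F [10.7 -0.  -0.9] M [-0.07 -1.91  0.06] w 43.9 g 30.0
shift cm [-2.01 -0.03  0.84] tilt z [ 0.008 -0.002 -1.   ]
```

View pics/z4.png

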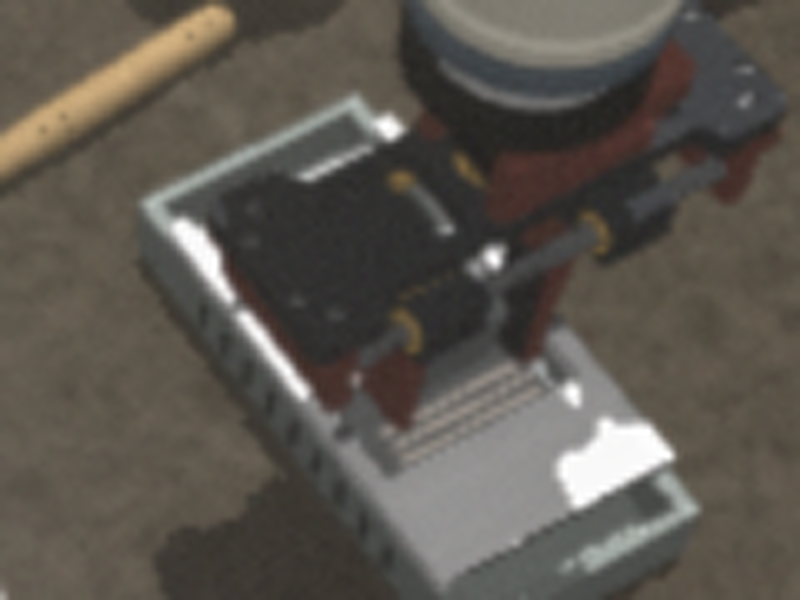

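Emit:
move_arm(
  rows=[
    [0.14, 0, -0.2, 0, 40],
    [0.14, 0, -0.2, 0, 40],
  ],
)

```text
t: 8.65
ee_pos: [565.3, -183.5, 48.1]
orientation: [0.215, 3.127, -0.002]
ft_force: [9.3, -0.3, -0.4]
width: 43.6
grasp_force: 30.0
```

Emit:
move_arm(
  rows=[
    [0.14, 0, -0.2, 0, 40],
    [0.12, 0, -0.1, 0, 40],
  ],
)

```text
t: 8.9
ee_pos: [562.4, -183.1, 51.1]
orientation: [0.216, 3.128, -0.002]
ft_force: [7.9, -0.1, -1.6]
width: 43.8
grasp_force: 30.0
```

Run:
```python
from h import *
plan(588.5,-187,36)
a=[]
for c in("top","side"):
    im=optics.get_image(c);cv2.imwrite(f"pics/{c}5.png",im)
    u,v=proj(c,(610,-187,40)).astype(int);a.append(cv2.resize(im[v-45:v+45,u-30:u+30],(400,600),interpolation=2))
cv2.imwrite("pics/z5.png",np.hstack(a))
for c in("top","side"):
    for n in("cassette","tongue_tip"):
        for d in spotter.regions_of(c,n)[:2]:
            ys,xs=np.nonzero(d["region"]);print(c,n,d["conf"],len(xs),xs.min(),xs.max(),ys.min(),ys.max())
```

```text
t 8.9 pos [ 562.4 -183.1   51.1] q [-0.34  0.61  1.8   0.    0.72 -1.77] F [ 7.9 -0.1 -1.6] M [-0.14 -1.72 -0.05] w 43.8 g 30.0
shift cm [-2.63 -0.03  1.52] tilt z [ 0.006 -0.002 -1.   ]
top cassette 0.45 166 341 360 168 206
top cassette 0.15 368 253 273 259 280
top tongue_tip 0.75 103 343 358 170 186
top tongue_tip 0.53 3976 204 287 147 212
side cassette 0.85 253 329 358 148 173
side cassette 0.19 427 299 321 248 271
side tongue_tip 0.61 294 329 358 134 174
```

View pics/z5.png

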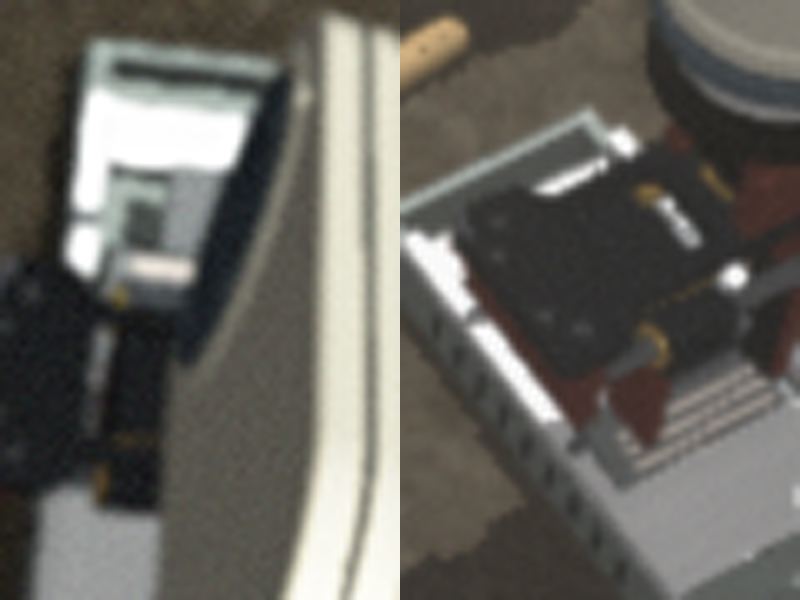

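Run:
```python
from h import *
u,v=proj("top",(610,-187,40)).astype(int)
px=lambda q:np.array([u-30+q[0]/6.667,v-45+q[1]/6.667])
print("obs tip",px((205,172)),"body front",px((155,255)),"lip edge",px((205,174)))
ax=np.array([np.cos(-.137),np.sin(-.137),0]);base=np.array([588.5,-187,0])
# s: nose axis along ax relative base
for sh in(-12,-14,-16):
  for th in(0,.1,.2,.28):
    f=lambda x,z:base+ax*(-52+sh+x*np.cos(th)-z*np.sin(th))+[0,0,17+x*np.sin(th)+z*np.cos(th)]
    print(sh,th,"tip",proj("top",f(128,-4)).round(1),"bf",proj("top",f(98,9)).round(1),"tipz",f(128,-9)[2].round(1))
```

```text
obs tip [358.74846258 168.79871006] body front [351.24883756 181.2480876 ] lip edge [358.74846258 169.09869507]
-12 0 tip [359.4 171.7] bf [359.4 183.6] tipz 8.0
-12 0.1 tip [360.6 170.7] bf [360.3 183.5] tipz 20.8
-12 0.2 tip [361.8 170.3] bf [361.1 183.9] tipz 33.6
-12 0.28 tip [362.7 170.3] bf [361.7 184.5] tipz 43.7
-14 0 tip [359.3 172.5] bf [359.3 184.5] tipz 8.0
-14 0.1 tip [360.5 171.6] bf [360.2 184.4] tipz 20.8
-14 0.2 tip [361.7 171.1] bf [361.  184.8] tipz 33.6
-14 0.28 tip [362.6 171.2] bf [361.7 185.4] tipz 43.7
-16 0 tip [359.3 173.4] bf [359.2 185.3] tipz 8.0
-16 0.1 tip [360.5 172.4] bf [360.1 185.3] tipz 20.8
-16 0.2 tip [361.6 172. ] bf [360.9 185.6] tipz 33.6
-16 0.28 tip [362.5 172.1] bf [361.6 186.3] tipz 43.7
```

Emit:
move_arm(
  rows=[
    [-0.2, 0, 0, 0, 40],
    [-0.2, 0, 0, 0, 40],
    [-0.2, 0, 0, 0, 40],
  ],
)

```text
t: 9.57
ee_pos: [567.1, -183.8, 50.6]
orientation: [0.216, 3.131, -0.002]
ft_force: [4.9, -2.1, -0.6]
width: 43.9
grasp_force: 30.0
```

Emit:
move_arm(
  rows=[
    [-0.2, 0, 0, 0, 40],
    [-0.2, 0, 0, 0, 40],
    [-0.2, 0, 0, 0, 40],
  ],
)

```text
t: 9.95
ee_pos: [570.6, -183.8, 49.4]
orientation: [-0.216, -3.132, -0.001]
ft_force: [1.1, -0.1, -1.7]
width: 43.7
grasp_force: 30.0
```

Nothing blocks it, so the tongue is over the lip. I'll draw it out.

Emit:
move_arm(
  rows=[
    [-0.25, 0, -0.05, 0, 40],
    [-0.25, 0, -0.05, 0, 40],
    [-0.25, 0, -0.05, 0, 40],
    [-0.25, 0, 0, 0, 40],
  ],
)

```text
t: 10.45
ee_pos: [581.3, -185.3, 51.1]
orientation: [-0.216, -3.134, -0.0]
ft_force: [-0.3, 0.2, -1.5]
width: 43.9
grasp_force: 30.0
```

Emit:
move_arm(
  rows=[
    [-0.3, 0, -0.05, 0, 40],
    [-0.3, 0, -0.05, 0, 40],
    [-0.3, 0, 0, 0, 40],
    [-0.3, 0, 0, 0, 40],
  ],
)

```text
t: 10.95
ee_pos: [593.3, -187.0, 52.2]
orientation: [0.216, 3.134, -0.0]
ft_force: [0.1, -0.2, -1.8]
width: 43.7
grasp_force: 30.0
```

Emit:
move_arm(
  rows=[
    [-0.3, 0, 0, 0, 40],
    [-0.3, 0, 0, 0, 40],
    [-0.3, 0, 0, 0, 40],
  ],
)

```text
t: 11.32
ee_pos: [602.2, -188.3, 52.1]
orientation: [-0.216, -3.134, 0.0]
ft_force: [0.5, -0.6, -2.1]
width: 43.6
grasp_force: 30.0
```

Emit:
move_arm(
  rows=[
    [0, 0, -0.2, 0, 40],
    [0, 0, -0.2, 0, 40],
    [0, 0, -0.3, 0, 40],
    [0, 0, -0.3, 0, 40],
  ],
)

```text
t: 11.82
ee_pos: [602.0, -188.3, 62.5]
orientation: [0.216, 3.134, -0.0]
ft_force: [-0.4, 0.4, -2.3]
width: 43.8
grasp_force: 30.0
```

Emit:
move_arm(
  rows=[
    [0, 0, -0.5, 0, 40],
    [0, 0, -0.8, 0, 40],
    [0, 0, -1, 0, 40],
    [0, 0, -1.5, 0, 40],
    [0, 0, -2, 0, 40],
    [0, 0, -2, 0, 40],
    [0, 0, -2, 0, 40],
    [0, 0, 0, 0, 40],
    [0, 0, 0, 0, 40],
  ],
)

```text
t: 12.95
ee_pos: [601.7, -188.1, 159.9]
orientation: [-0.216, -3.134, -0.0]
ft_force: [-0.5, 0.3, -2.3]
width: 43.6
grasp_force: 30.0
```

Run:
```python
from h import *
plan(637.7,64.4,140,-1.795+np.pi/2)
im=optics.get_image("side");cv2.imwrite("pics/side6.png",im)
u,v=proj("side",(600,-187,100)).astype(int);cv2.imwrite("pics/z6.png",cv2.resize(im[max(v-60,0):v+60,u-80:u+80],(800,600),interpolation=2))
```

```text
t 12.95 pos [ 601.7 -188.1  159.9] q [-0.32  0.5   1.66  0.    0.98 -1.76] F [-0.5  0.3 -2.3] M [ 0.05  0.03 -0.  ] w 43.6 g 30.0
shift cm [-0.1  25.51  2.  ] tilt z [-0.  0. -1.]
turn 94.9593005231206 or -85.0406994768794
```

View pics/z6.png

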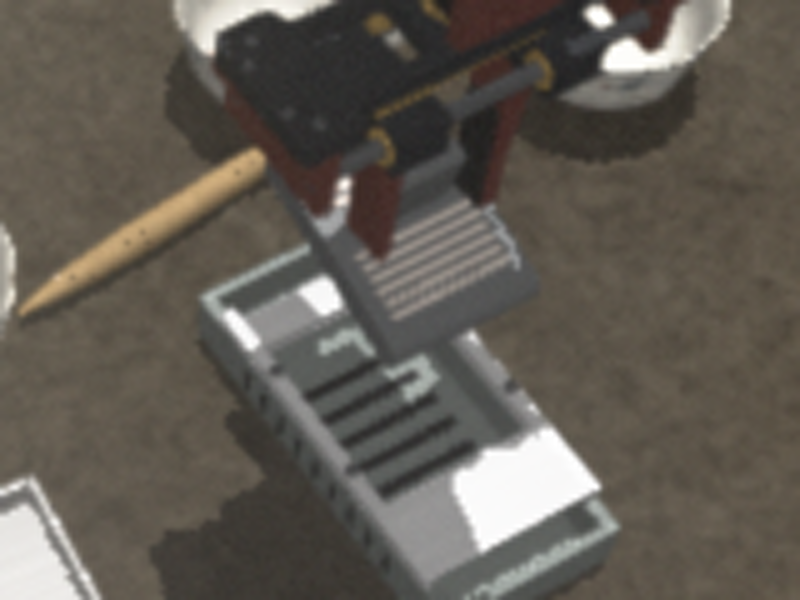

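The cassette is out and held tongue-up. The extractor is empty, with the floor slots visible around (400,440). I'll carry it over the tray.

Emit:
move_arm(
  rows=[
    [0, 1.5, 0, 0, 40],
    [0, 3, 0, 0, 40],
    [0, 3.5, 0, 0, 40],
    [0, 3.5, 0, 0, 40],
    [0, 3.5, 0, 0, 40],
    [0, 3.5, 0, 0, 40],
    [0, 3.5, 0, 0, 40],
    [-0.2, 3, 0, 0, 40],
    [0, 1.5, 0, 0, 40],
    [0, 0.8, 0, 0, 40],
  ],
)

```text
t: 14.25
ee_pos: [641.1, 82.8, 159.7]
orientation: [-0.214, -3.133, 0.0]
ft_force: [-0.8, 0.9, -2.2]
width: 43.5
grasp_force: 30.0
```

Emit:
move_arm(
  rows=[
    [0, 0, 0, 6, 40],
    [0, 0, 0, 10, 40],
    [0, 0, 0, 10, 40],
    [0, 0, 0, 10, 40],
    [0, 0, 0, 10, 40],
    [0, 0, 0, 10, 40],
    [0, 0, 0, 10, 40],
    [0, 0, 0, 10, 40],
    [0, 0, 0, 10, 40],
    [0, 0, 0, 9, 40],
  ],
)

```text
t: 15.5
ee_pos: [641.3, 81.0, 160.0]
orientation: [-2.463, -1.95, 0.001]
ft_force: [0.1, -0.5, -1.4]
width: 43.7
grasp_force: 30.0
```

Emit:
move_arm(
  rows=[
    [0, 0, 1.5, 0, 40],
    [0, 0, 2.0, 0, 40],
    [0, 0, 2.0, 0, 40],
    [0, 0, 1.5, 0, 40],
    [0, 0, 1, 0, 40],
    [0, 0, 0.5, 0, 40],
    [0, 0, 0, 0, 40],
  ],
)

```text
t: 16.38
ee_pos: [641.6, 82.0, 75.1]
orientation: [-2.456, -1.958, 0.0]
ft_force: [0.6, 0.8, -1.8]
width: 43.8
grasp_force: 30.0
```

Run:
```python
from h import *
plan(641.8,82.4,50,-1.795+np.pi/2)
a=[]
for c in("top","side"):
    im=optics.get_image(c);cv2.imwrite(f"pics/{c}7.png",im)
    u,v=proj(c,(638,70,40)).astype(int);a.append(cv2.resize(im[v-60:v+60,u-40:u+40],(400,600),interpolation=2))
cv2.imwrite("pics/z7.png",np.hstack(a))
```

```text
t 16.38 pos [641.6  82.   75.1] q [ 0.11  0.64  1.66 -0.    0.84  0.33] F [ 0.6  0.8 -1.8] M [-0.05  0.15 -0.01] w 43.8 g 30.0
shift cm [0.05 0.01 2.51] tilt z [-0. -0. -1.]
turn -0.027857837951684127 or 179.97214216204833
```

View pics/z7.png

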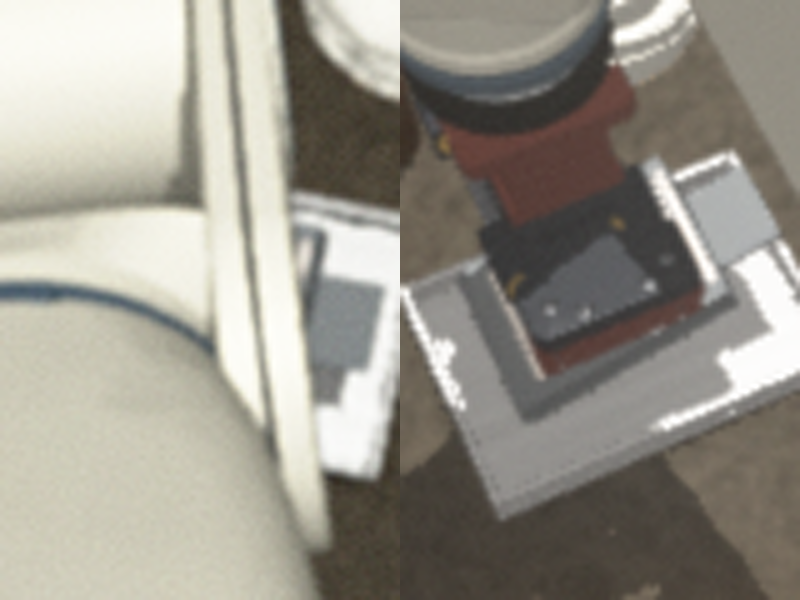

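The cassette is over the tray and aligned with it, with the tongue at the right-hand (−y) end. I'll lower gently.

Emit:
move_arm(
  rows=[
    [0, 0, 0.7, 0, 40],
    [0, 0, 0.7, 0, 40],
    [0, 0, 0.4, 0, 40],
    [0, 0, 0.3, 0, 40],
    [0, 0, 0.2, 0, 40],
    [0, 0, 0.15, 0, 40],
  ],
)

```text
t: 17.23
ee_pos: [641.6, 81.9, 50.6]
orientation: [2.457, 1.958, 0.0]
ft_force: [-0.2, 0.3, -2.4]
width: 43.7
grasp_force: 30.0
```

Emit:
move_arm(
  rows=[
    [0, 0, 0.1, 0, 40],
    [0, 0, 0.1, 0, 40],
    [0, 0, 0.1, 0, 40],
  ],
)

```text
t: 17.6
ee_pos: [641.6, 81.9, 47.7]
orientation: [2.457, 1.958, 0.0]
ft_force: [0.3, 0.0, -3.2]
width: 43.4
grasp_force: 30.0
```

Emit:
move_arm(
  rows=[
    [0, 0, 0.1, 0, 40],
    [0, 0, 0.1, 0, 40],
    [0, 0, 0.1, 0, 40],
  ],
)

```text
t: 17.98
ee_pos: [641.5, 81.9, 44.6]
orientation: [2.457, 1.958, 0.0]
ft_force: [-0.4, -0.1, -1.8]
width: 43.4
grasp_force: 30.0
```

Emit:
move_arm(
  rows=[
    [-0.1, 0, 0.15, 0, 40],
    [-0.1, 0, 0.15, 0, 40],
  ],
)

```text
t: 18.23
ee_pos: [641.3, 79.9, 42.3]
orientation: [2.457, 1.958, 0.0]
ft_force: [-3.0, -1.7, 8.1]
width: 43.7
grasp_force: 30.0
```

Emit:
move_arm(
  rows=[
    [-0.1, 0, 0.15, 0, 40],
    [-0.1, 0, 0.15, 0, 40],
  ],
)

```text
t: 18.48
ee_pos: [640.7, 77.5, 39.8]
orientation: [2.456, 1.958, -0.0]
ft_force: [-4.1, -3.2, 10.5]
width: 43.9
grasp_force: 30.0
```

Emit:
move_arm(
  rows=[
    [-0.1, 0, 0.1, 0, 40],
    [-0.1, 0, 0.1, 0, 40],
  ],
)

```text
t: 18.73
ee_pos: [640.3, 75.6, 37.8]
orientation: [2.457, 1.958, 0.0]
ft_force: [-3.7, -3.4, 8.0]
width: 43.5
grasp_force: 30.0
```

Emit:
move_arm(
  rows=[
    [-0.1, 0, 0.1, 0, 40],
    [-0.1, 0, 0.1, 0, 40],
  ],
)

```text
t: 18.98
ee_pos: [639.9, 73.7, 35.7]
orientation: [2.457, 1.958, 0.0]
ft_force: [-3.7, -2.3, 7.1]
width: 43.8
grasp_force: 30.0
```

Emit:
move_arm(
  rows=[
    [-0.1, 0, 0.1, 0, 40],
    [-0.05, 0, 0.1, 0, 40],
  ],
)

```text
t: 19.23
ee_pos: [639.6, 72.1, 33.7]
orientation: [2.456, 1.958, 0.0]
ft_force: [-4.2, -2.8, 8.6]
width: 43.8
grasp_force: 30.0
```

Emit:
move_arm(
  rows=[
    [-0.05, 0, 0.1, 0, 40],
    [0, 0, 0.1, 0, 40],
  ],
)

```text
t: 19.48
ee_pos: [639.5, 71.1, 31.9]
orientation: [2.456, 1.958, -0.0]
ft_force: [-3.5, -6.8, 10.0]
width: 44.1
grasp_force: 30.0
```

Run:
```python
from h import *
plan(639.4,71.7,31.6)
a=[]
for c in("side",):
    im=optics.get_image(c);cv2.imwrite(f"pics/{c}8.png",im)
    u,v=proj(c,(638,70,20)).astype(int);cv2.imwrite("pics/z8.png",cv2.resize(im[v-50:v+50,u-65:u+65],(780,600),interpolation=2))
```

```text
t 19.48 pos [639.5  71.1  31.9] q [ 0.09  0.7   1.68 -0.    0.77  0.32] F [-3.5 -6.8 10. ] M [-0.8   0.64  0.05] w 44.1 g 30.0
shift cm [ 0.05 -0.02  0.03] tilt z [ 0.    -0.001 -1.   ]
```

View pics/z8.png

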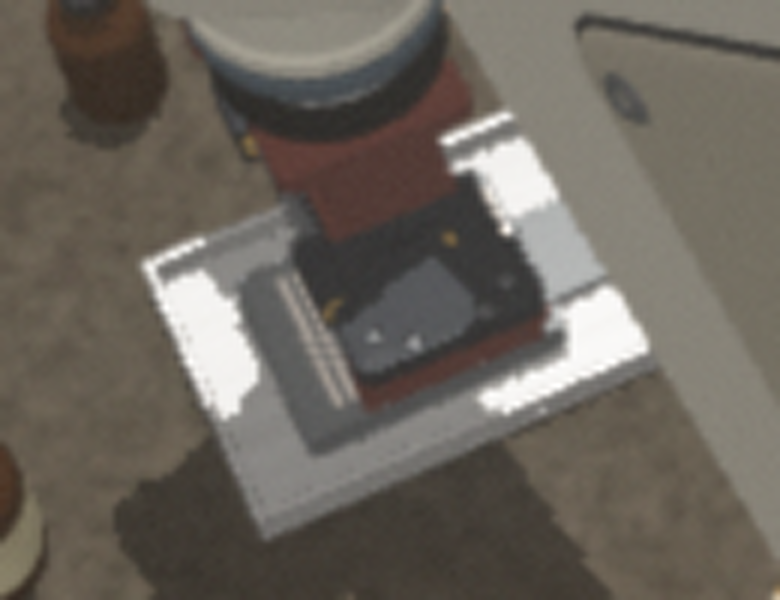

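Run:
```python
from h import *
u,v=proj("side",(638,70,20)).astype(int)
g=lambda P:((proj("side",P)-[u-65,v-50])*6).round(0)
c,s=np.cos(-1.795),np.sin(-1.795)
def T(o,l,th=0): return [o[0]+c*l[0]-s*l[1],o[1]+s*l[0]+c*l[1],l[2]]
tr=(637.7,64.4)
for l in((85,60,18),(85,-60,18),(-85,60,18),(-85,-60,18),(81,60,4),(81,-60,4)):print("tray",l,g(T(tr,l)))
o=(639.5,71.1)
for d in(0,4,8):
  for l in((76+d,20,9),(76+d,-20,9),(76+d,20,23),(76+d,-20,23),(-61+d,38,13),(-61+d,-38,13)):print("cas",d,l,g(T(o,l)))
```

```text
tray (85, 60, 18) [542.  92.]
tray (85, -60, 18) [677. 335.]
tray (-85, 60, 18) [140. 261.]
tray (-85, -60, 18) [257. 522.]
tray (81, 60, 4) [535. 115.]
tray (81, -60, 4) [668. 356.]
cas 0 (76, 20, 9) [550. 197.]
cas 0 (76, -20, 9) [594. 278.]
cas 0 (76, 20, 23) [548. 179.]
cas 0 (76, -20, 23) [592. 261.]
cas 0 (-61, 38, 13) [204. 294.]
cas 0 (-61, -38, 13) [280. 458.]
cas 4 (80, 20, 9) [559. 193.]
cas 4 (80, -20, 9) [603. 274.]
cas 4 (80, 20, 23) [557. 175.]
cas 4 (80, -20, 23) [602. 257.]
cas 4 (-57, 38, 13) [214. 290.]
cas 4 (-57, -38, 13) [290. 453.]
cas 8 (84, 20, 9) [568. 189.]
cas 8 (84, -20, 9) [612. 270.]
cas 8 (84, 20, 23) [566. 171.]
cas 8 (84, -20, 23) [611. 253.]
cas 8 (-53, 38, 13) [224. 286.]
cas 8 (-53, -38, 13) [300. 449.]
```

The picture shows the nose, at (240,285) to (315,450), about 28 mm from the left wall, with the tongue tip at (605,272) on the right rim. So it lies about 14 mm too far towards the tongue end. I'll lift, shift back and lower again.

Emit:
move_arm(
  rows=[
    [0, 0, -0.3, 0, 40],
    [0, 0, -0.5, 0, 40],
    [0, 0, -0.6, 0, 40],
    [0, 0, -0.6, 0, 40],
    [0.5, 0, 0, 0, 40],
    [0.6, 0, 0, 0, 40],
    [0.4, 0, 0, 0, 40],
    [0, 0, 0, 0, 40],
  ],
)

```text
t: 20.52
ee_pos: [642.5, 87.2, 50.4]
orientation: [-2.456, -1.959, 0.0]
ft_force: [0.1, 0.6, -1.7]
width: 43.7
grasp_force: 30.0
```

Emit:
move_arm(
  rows=[
    [0, 0, 0.3, 0, 40],
    [0, 0, 0.3, 0, 40],
    [0, 0, 0.3, 0, 40],
    [0, 0, 0.2, 0, 40],
  ],
)

```text
t: 21.02
ee_pos: [642.5, 86.6, 39.3]
orientation: [-2.457, -1.958, 0.001]
ft_force: [0.1, -0.8, -2.2]
width: 43.5
grasp_force: 30.0
```

Run:
```python
from h import *
plan(639.4,71.7,31.6)
im=optics.get_image("side");cv2.imwrite(f"pics/side9.png",im)
u,v=proj("side",(638,70,20)).astype(int);cv2.imwrite("pics/z9.png",cv2.resize(im[v-50:v+50,u-65:u+65],(780,600),interpolation=2))
```

```text
t 21.02 pos [642.5  86.6  39.3] q [ 0.12  0.69  1.66 -0.    0.79  0.34] F [ 0.1 -0.8 -2.2] M [-0.04  0.03 -0.02] w 43.5 g 30.0
shift cm [-1.52  0.04  0.77] tilt z [-0. -0. -1.]
```

View pics/z9.png

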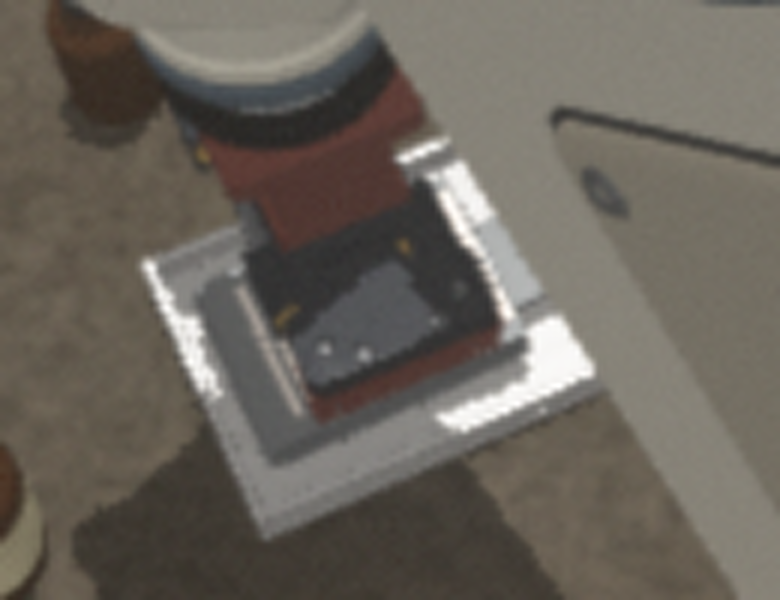

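The right edge of that view is the forearm, not the tray wall. The nose, at (197,290) to (270,462), is now about 12 mm from the left wall. I'll lower onto the floor with a 2 mm correction.

Emit:
move_arm(
  rows=[
    [-0.2, 0, 0.15, 0, 40],
    [0, 0, 0.15, 0, 40],
    [0, 0, 0.1, 0, 40],
  ],
)

```text
t: 21.45
ee_pos: [642.2, 84.8, 35.6]
orientation: [2.457, 1.958, 0.0]
ft_force: [-0.8, 0.1, -1.6]
width: 43.8
grasp_force: 30.0
```

Emit:
move_arm(
  rows=[
    [0, 0, 0.1, 0, 40],
    [0, 0, 0.1, 0, 40],
  ],
)

```text
t: 21.7
ee_pos: [642.2, 84.8, 33.7]
orientation: [2.457, 1.958, 0.0]
ft_force: [0.7, 0.4, -2.7]
width: 43.9
grasp_force: 30.0
```

Emit:
move_arm(
  rows=[
    [0, 0, 0.1, 0, 40],
    [0, 0, 0.1, 0, 40],
  ],
)

```text
t: 21.95
ee_pos: [642.2, 84.6, 32.0]
orientation: [2.456, 1.958, -0.0]
ft_force: [-3.0, -2.4, 6.5]
width: 44.0
grasp_force: 30.0
```

Emit:
move_arm(
  rows=[
    [0, 0, 0.1, 0, 40],
    [0, 0, 0, 0, 40],
  ],
)

```text
t: 22.2
ee_pos: [642.1, 84.3, 31.5]
orientation: [2.457, 1.958, -0.001]
ft_force: [-2.9, -3.2, 6.4]
width: 43.8
grasp_force: 30.0
```

Emit:
move_arm(
  rows=[
    [0, 0, 0.1, 0, 40],
    [0, 0, 0, 0, 40],
  ],
)

```text
t: 22.45
ee_pos: [642.3, 84.0, 30.7]
orientation: [2.456, 1.958, -0.001]
ft_force: [-3.8, -4.9, 8.1]
width: 43.7
grasp_force: 30.0
```

Emit:
move_arm(
  rows=[
    [0, 0, 0.08, 0, 40],
    [0, 0, 0, 0, 40],
  ],
)

```text
t: 22.7
ee_pos: [642.4, 83.9, 30.2]
orientation: [2.456, 1.958, -0.0]
ft_force: [-3.6, -5.0, 8.5]
width: 43.5
grasp_force: 30.0
```

Emit:
move_arm(
  rows=[
    [0, 0, 0, 0, 49],
    [0, 0, 0, 0, 51],
    [0, 0, 0, 0, 53],
    [0, 0, 0, 0, 56],
    [0, 0, 0, 0, 60],
    [0, 0, 0, 0, 60],
  ],
)

```text
t: 23.45
ee_pos: [642.1, 84.9, 28.8]
orientation: [-2.457, -1.958, 0.0]
ft_force: [0.3, -0.2, 0.4]
width: 52.6
grasp_force: 0.0
```

Emit:
move_arm(
  rows=[
    [0, 0, -0.5, 0, 60],
    [0, 0, -1, 0, 60],
    [0, 0, -2, 0, 60],
    [0, 0, -3, 0, 60],
    [0, 0, -4, 0, 60],
    [0, 0, -5, 0, 60],
    [0, 0, -5, 0, 60],
  ],
)

```text
t: 24.32
ee_pos: [642.1, 84.8, 237.1]
orientation: [2.456, 1.958, 0.002]
ft_force: [0.9, -0.2, -0.2]
width: 52.7
grasp_force: 0.0
```

Now I'll back away towards the base, clear of the view, and look. At the current yaw, I'll work out the tool axes first.

Run:
```python
from h import *
plan(480,-250,260)
```

```text
t 24.32 pos [642.1  84.8 237.1] q [0.11 0.44 1.57 0.   1.13 0.34] F [ 0.9 -0.2 -0.2] M [-0.05  0.09  0.02] w 52.7 g 0.0
shift cm [-36.25  -8.33  -2.32] tilt z [ 0.001  0.    -1.   ]
```

Emit:
move_arm(
  rows=[
    [-3, -0.7, 0, 0, 60],
    [-4.5, -1, 0, 0, 60],
    [-4.5, -1, 0, 0, 60],
    [-4.5, -1, 0, 0, 60],
    [-4.5, -1, 0, 0, 60],
    [-4.5, -1, 0, 0, 60],
    [-4.5, -1, 0, 0, 60],
    [-4, -1, 0, 0, 60],
    [-2, -0.5, 0, 0, 60],
    [0, 0, 0, 0, 60],
  ],
)

```text
t: 25.58
ee_pos: [481.6, -248.9, 235.3]
orientation: [2.458, 1.954, 0.001]
ft_force: [0.1, -0.1, -0.0]
width: 52.4
grasp_force: 0.0
```

Run:
```python
from h import *
a=[]
for c in("top","side"):
    im=optics.get_image(c);cv2.imwrite(f"pics/{c}10.png",im)
    u,v=proj(c,(600,100,20)).astype(int);a.append(cv2.resize(im[v-75:v+75,u-50:u+50],(400,600),interpolation=2))
cv2.imwrite("pics/z10.png",np.hstack(a))
```

```text
(no output)
```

View pics/z10.png

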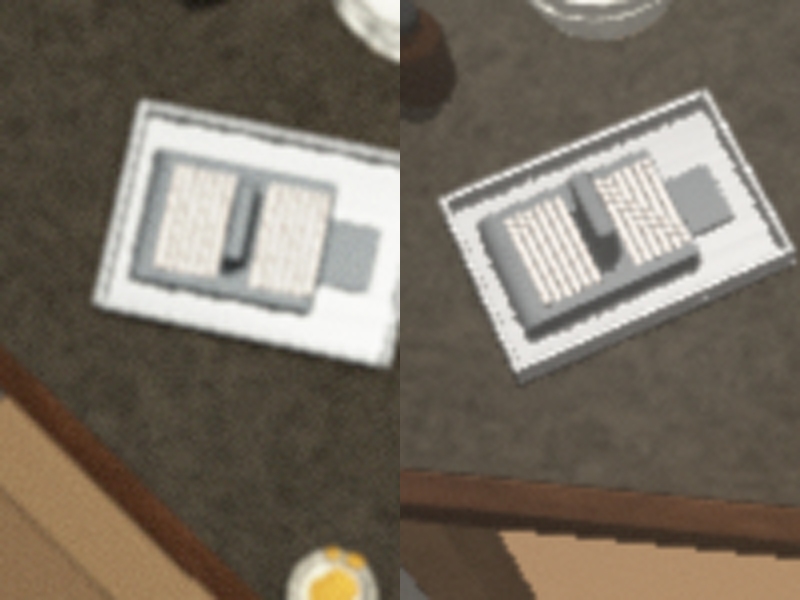

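The cassette lies flat inside the tray with the rib up and clear of all the walls: nose at (135,270) and tongue at (378,250) in the top crop. The dish, at (332,585), hasn't moved.

```bash
python3 -c "
from h import *
print([(n,np.round(spotter.find_in('side',n)[0]['point'],1)) for n in('bottle_mid','small_dish')])
print(close_job())"
```

```text
[('bottle_mid', array([336.3, 159.2])), ('small_dish', array([311.5, 260.8]))]
the job is handed in; nothing more can be done
None
```

The cassette is out of the extractor and lying flat, rib up, in the tray, and the job is handed in; the first lowering pressed on the tray at about 12 N before I lifted and re-placed it, the dish hasn't moved, and the arm never went near the bottle, though I didn't re-check its position.

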